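Find the stamped crate and push it to the dispatch rail

ROBOT

A 6-joint arm with a two-finger parallel gripper is mounted at the origin on a cart in front of the work surface, level with it; the furniture and walls round the work are solid. World frame = base frame: x ahead of the robot, y to its left, z up, the work surface at z = 0. Lengths are in m, angles in degrees, forces in N, time in s.
With the tool pointing down it reaches from about 0.15 to 0.775 m from the base axis. Payload 6.1 kg.
Tool frame: the origin (TCP) lies midway between the tips of the shut fingers; the grasp point (between the pads) lies 19 mm behind it; z points along the fingers, y is the line along which they close (so a half turn about z gives the same grasp; the last joint's range is limited). The gripper opens to 85 mm and grips with 20 to 120 N. Pads are 22 mm wide; open, the fingers measure 114 mm over their backs; the gripper's body (76 mm by 85 mm) begins 54 mm behind the grasp point. The pads swing forward as they close: fully open they stand 13 mm farther back than shut.
Start: joints at [71.963, 7.208, -2.269, 80.523, 0, 90], TCP at [0.163, 0.499, 0.231] pointing down, gripper open.
Joint ranges: [-155.77, 155.77], [-54.66, 111.73], [-72.52, 77.12], [-102.08, 115.82], [-83.92, 84.16], [-180, 180]. Speed limits (degrees/s): [136.94, 136.94, 172.46, 180, 180, 180].

INTERFACE

Orientations are given as a 3x3 rotation matrix whose columns are the frame's x, y, z axes.
In Python, from station import get_state, imaging, job gives the robot as it stands.
- The arm moves only by the tool servo_tool, never from a script. Its argument "deltas" is a list of rows, each a list of 2 entries, a list of its own where there are three numbers: the shift along the tool's x, y, z in m, then the turn, a rotation vector about the tool's x, y, z in rad. In form: [[[x, y, z], [wx, wy, wz]], ...]. A call has 1 to 10 rows; each row shifts and turns the commanded pose from where the row before left it, along the tool's axes as they then stand; what a row does not reach is not made up. A row lasts 1/12 s, in which the tool goes at most 41.7 mm and 7.16 degrees, less where a joint would pass 70% of its speed; a pose out of reach is approached as far as the arm can. A call is refused whole if a number of a shift passes 0.0417 or a number of a turn 0.125, either way. A call with a gripper value outside its range is refused whole. "fingers" is the finger opening in m, from 0 to 0.0854, set as the call begins (left out, the last holds). The fingers move at their own pace and stop on an object; "newtons" is the grip in N (left out, the last holds). Time passes only in rows, so rows that do not move let the fingers close. It gives the time, the measured TCP pose, the force, the opening and the grip force at its end, in the units of the state.
- get_state(): the state, without advancing time (a new reading comes with each control period).
- imaging.get_image(name): name is "scene" or "side" or "wrist"; returns a dict with "image" (420x560x3 uint8, red, green, blue), "fx", "fy", "cx", "cy" (pixels), "dist_coeffs" ([k1, k2, p1, p2, k3] as OpenCV has them; the pictures are not rectified), "cam_to_world" (4x4, takes a point from camera to world coordinates). Camera axes: x right, y up, looking along -z (the intrinsics and any distortion apply to the point x, -y, -z); pixel columns grow to the right and rows downward; lengths in m; the calibration is good to about 2 mm. A picture is of the moment at which its call begins. There is no depth.
- job.close_job(): hands the job in; it is judged then, once.
Trained networks look in a picture, given as the dict that the camera call returned (one of the last four; its "shot" number tells which), for a name from the list of things; names that differ only in an ending like _2 or _b are one class to them, and where a whole thing is asked for, a point or a joint stands for the part that bears it (a point fixed in the world has none). Each returns a list of dicts, best first, with "conf" (0 to 1); they miss things now and then, are a little off and sometimes report something else, mostly with a low value. They report only what shows in the picture. A call takes as long as a camera call.
- imaging.boxes_of(label, picture): "centre" ([column, row] in pixels, amid what is visible of it).
The state is a dict: "clock": time; "q": joint angles; "joint_vel": joint speeds; "joint_torque": joint torques, N m; "position": TCP position; "tcp_rot": TCP orientation; "force": force on the tool from outside, world axes, zero at the start; "ft_torque": the same for the moment, N m; "finger_gap": finger opening in m; "grasp_force": force on a finger pad.
Only numpy, scipy, OpenCV 4.12 (cv2) and the standard library are available. Lean on these libraries where they do the work, as an engineer would, in place of code of your own. Each camera call takes 0.05 s, during which the arm holds its last target. There are 200 camera calls.

TASK

Check the undersides of both small wooden crates: with the fingertips, push each one near its top so that it tips over away from you onto its back, with its underside facing you. When both lie on their backs, push the one that has a ring-and-cross stamp on its underside straight away from you, still on its back, until its open top rests flush against the metal dispatch rail; leave the other crate where it fell, do not lift either crate off the bench, and do not disturb the things round about.

Things in the scene. Friction and masses are not known exactly. Their poses are not given: they have to be found in the camera images.
- crate_stamped: The stamped crate: open-topped, empty wooden parts crate, 56 mm deep (x), 104 wide (y), 92 high (z), about 0.25 kg. Origin: centre of its underside; z points to the open top. It starts upright, x pointing away from the robot within 0.2 rad. Its underside bears a dark stamp, a ring 36 mm across with a cross in it. It may stand left or right.
- crate_plain: The plain crate: open-topped, empty wooden parts crate, 56 mm deep (x), 104 wide (y), 92 high (z), about 0.25 kg. Origin: centre of its underside; z points to the open top. It starts upright, x pointing away from the robot within 0.2 rad. Same as the stamped one, but its underside is bare wood.
- crate_stamped_centre (a point): middle of the stamped crate, 46 mm above its underside; 46 mm above the bench when upright, 28 mm when on its back. On its back (its +x wall) it is 56 mm high, underside upright and facing the robot, open top facing away
- crate_plain_centre (a point): middle of the plain crate, 46 mm above its underside. Either crate pushed away from the robot on its near wall, high up (70 mm or more), tips about its far bottom edge and falls over by itself past about 33 degrees
- crate_stamped_mouth (a point): centre of the open top of the stamped crate, 92 mm from its underside along its z axis
- dispatch_rail: dispatch rail: straight aluminium angle fixed on the bench beyond the crates, 460 mm long (y), upright leg 22 mm high and 3 mm thick, 22 mm deep in all. Origin: middle of the near face of the upright leg, at bench level; x points away from the robot, square to the rail; y runs along it to the left. It is turned by up to 0.08 rad
- ring_gauge: steel ring, 58 mm across and 18 mm high, lying flat to the left of the crates; bystander; origin at the centre of its underside
- loupe: black eye loupe, 41 mm across and 31 mm high, to the left of the crates; bystander; origin at the centre of its underside
- gauge_block_big: ground steel block, 30 x 72 x 24 mm, lying to the right of the crates near the bench's edge, its long side about along world x; bystander; origin at the centre of its underside

How it is judged:
By the outcome, as a careful person would: the job done as asked, in the order asked, and still so for the second after the job is handed in, with the robot touching nothing.
It also fails if it takes over 54 s, if anything falls off the work surface, if the arm or the gripper's body presses on something with over 40 N, if the wrist force passes 120 N, or if a joint passes its speed limit or range.

## Working session

There is one attempt and no reset: what is moved stays moved. The work goes in short steps, Python scripts to look and compute and a tool call to move; the robot and the scene stay as the last step left them, time stands still between calls to the robot, and variables do not carry over. Pictures are saved under pics/ and viewed, at most 10 in all, crops included, and the job is handed in when it is done.

Besides the shell and the picture viewer there is one more tool, called after "Request:" by a JSON object that holds its "fn" and its "kwargs". servo_tool: Moves the arm, as the interface text tells. Its arguments: {"type":"object","properties":{"deltas":{"type":"array","items":{"type":"array"}},"fingers":{"type":"number"},"newtons":{"type":"number"}},"required":["deltas"]}

```bash
mkdir -p pics; cat > h.py <<'E'
import numpy as np,cv2
from station import get_state, imaging, job
def K(p): return np.array([[p['fx'],0,p['cx']],[0,p['fy'],p['cy']],[0,0,1.]])
def ray(p,uv):
    n=cv2.undistortPoints(np.array([[uv]],float),K(p),np.array(p['dist_coeffs'],float))[0,0]
    T=np.array(p['cam_to_world']); return T[:3,3],T[:3,:3]@np.array([n[0],-n[1],-1])
def at_z(p,uv,z):
    o,d=ray(p,uv); return o+d*(z-o[2])/d[2]
def proj(p,X):
    T=np.linalg.inv(np.array(p['cam_to_world'])); c=(T[:3,:3]@np.array(X,float).T).T+T[:3,3]
    c=c*[1,-1,-1]
    return cv2.projectPoints(c,np.zeros(3),np.zeros(3),K(p),np.array(p['dist_coeffs'],float))[0][:,0]
def save(p,n): cv2.imwrite('pics/'+n,p['image'][:,:,::-1])
E
python3 - <<'E'
from h import *
Z=dict(crate_stamped=.046,crate_plain=.046,dispatch_rail=.011,ring_gauge=.009,loupe=.015,gauge_block_big=.012)
ims=[]
for n in ['scene','side']:
    p=imaging.get_image(n); save(p,n+'0.png'); print(n,np.round(p['cam_to_world'],2).tolist())
    for l in Z:
        for b in imaging.boxes_of(l,p)[:3]: print(l,round(b['conf'],2),np.round(b['centre']),at_z(p,b['centre'],Z[l]).round(3))
s=get_state();print(s['clock'],np.round(s['tcp_rot'],3).tolist(),s['position'])
E
```

```text
scene [[-0.44, 0.42, -0.79, -0.21], [-0.9, -0.22, 0.38, 0.44], [-0.01, 0.88, 0.48, 0.56], [0.0, 0.0, 0.0, 1.0]]
crate_stamped 0.63 [359. 242.] [ 0.454 -0.059  0.046]
crate_plain 0.79 [257. 262.] [0.488 0.166 0.046]
dispatch_rail 0.7 [258. 227.] [0.673 0.085 0.011]
ring_gauge 0.82 [170. 310.] [0.466 0.354 0.009]
ring_gauge 0.61 [361. 242.] [ 0.502 -0.099  0.009]
loupe 0.66 [166. 278.] [0.564 0.337 0.015]
gauge_block_big 0.62 [380. 209.] [ 0.609 -0.234  0.012]
gauge_block_big 0.29 [358. 244.] [ 0.495 -0.087  0.012]
side [[0.96, 0.14, -0.25, 0.25], [-0.29, 0.44, -0.85, -1.02], [-0.01, 0.89, 0.46, 0.7], [0.0, 0.0, 0.0, 1.0]]
crate_stamped 0.62 [249. 270.] [ 0.455 -0.07   0.046]
crate_plain 0.91 [240. 224.] [0.486 0.162 0.046]
ring_gauge 0.62 [220. 209.] [0.462 0.349 0.009]
loupe 0.54 [256. 205.] [0.573 0.326 0.015]
gauge_block_big 0.96 [330. 313.] [ 0.599 -0.241  0.012]
gauge_block_big 0.47 [222. 206.] [0.468 0.359 0.012]
0.7 [[-0.951, 0.31, -0.0], [0.31, 0.951, 0.0], [0.0, 0.0, -1.0]] [0.16254999 0.49919003 0.23131702]
```

View pics/scene0.png

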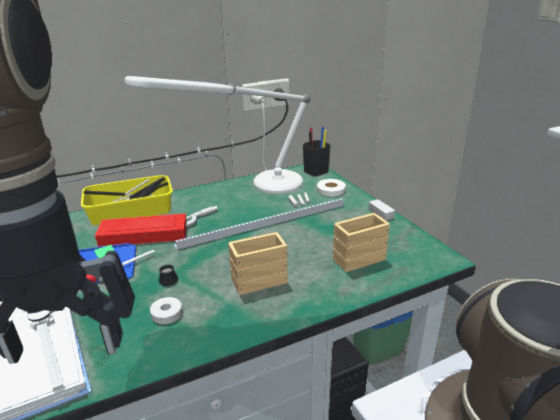

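View pics/side0.png

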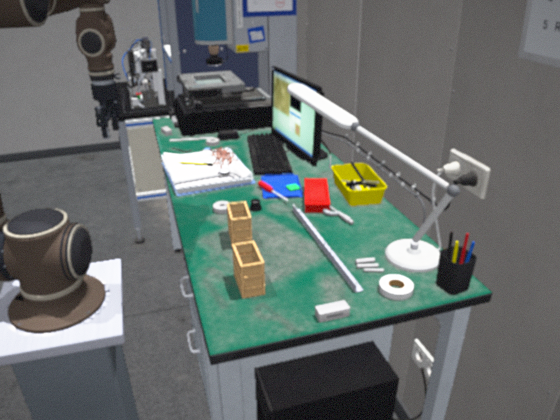

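The scene picture shows the two crates upright at (259,262) and (360,242). The ring (166,310) and loupe (168,275) are to their left, the block (381,210) is to the right, and the rail runs from (178,245) to (343,204). The side picture agrees. I'll enlarge for the rail and crate yaw.

```bash
python3 - <<'E'
from h import *
p=imaging.get_image('scene'); im=p['image'][190:300,165:400,::-1].copy()
cv2.imwrite('pics/crop.png',cv2.resize(im,None,fx=3.4,fy=3.4,interpolation=cv2.INTER_CUBIC))
E
```

```text
(no output)
```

View pics/crop.png

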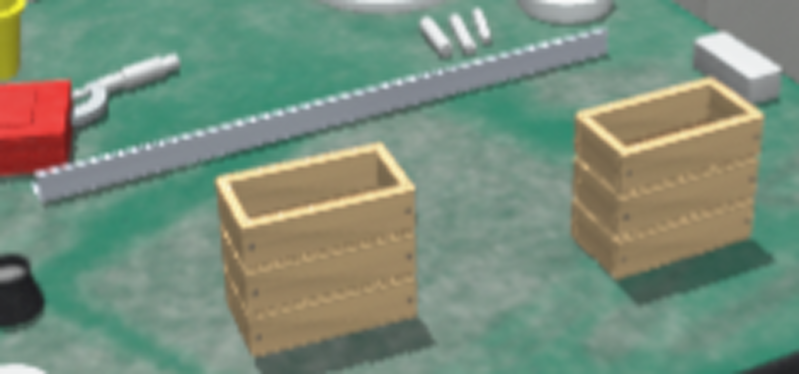

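The crop shows the rail's near bottom edge from (42,203) to (607,52), and both crates' rims clearly.

```bash
python3 - <<'E'
from h import *
p=imaging.get_image('scene')
f=lambda x,y,z: at_z(p,[165+(x+.5)/3.4-.5,190+(y+.5)/3.4-.5],z)
a,b=f(42,203,0),f(607,52,0); print('rail',a.round(3),b.round(3),np.linalg.norm(a-b), 'yaw',np.arctan2(-(a-b)[0],(a-b)[1]))
for n,c in dict(L=[(248,228),(415,187),(381,146),(217,181)],R=[(625,152),(762,116),(713,80),(577,114)]).items():
    q=np.array([f(x,y,.092) for x,y in c]); d=q[0]-q[1]; e=q[3]-q[2]
    print(n,q[:,:2].round(3).tolist(),q.mean(0).round(3),np.linalg.norm(d),np.linalg.norm(q[0]-q[3]),'yaw',np.arctan2(-d[0],d[1]),np.arctan2(-e[0],e[1]))
E
```

```text
rail [0.683 0.286 0.   ] [ 0.693 -0.174  0.   ] 0.45984539952088105 yaw 0.02045480258766119
L [[0.459, 0.216], [0.454, 0.116], [0.504, 0.113], [0.513, 0.215]] [0.482 0.165 0.092] 0.10061410334647083 0.054098377654506924 yaw -0.04904423288113986 -0.0832488026684023
R [[0.43, -0.012], [0.427, -0.111], [0.479, -0.112], [0.483, -0.011]] [ 0.455 -0.062  0.092] 0.09875716091187944 0.05220945027468821 yaw -0.033433148462116806 -0.03104826394831526
```

Request:
{"fn": "servo_tool", "kwargs": {"deltas": [[[0,0,0],[0,0,-0.105]],[[0,0,0],[0,0,-0.105]],[[0,0,0],[0,0,-0.105]],[[-0.02,-0.033,0],[0,0,0]],[[-0.02,-0.033,0],[0,0,0]],[[-0.02,-0.033,0],[0,0,0]],[[-0.02,-0.033,0],[0,0,0]],[[-0.02,-0.033,0],[0,0,0]],[[-0.02,-0.033,0],[0,0,0]],[[-0.02,-0.033,0],[0,0,0]]], "fingers": 0.04}}

```text
clock: 1.63
position: [0.303, 0.2666, 0.2315]
tcp_rot: [[-1.0, -0.001, 0.001], [-0.001, 1.0, 0.0], [-0.001, 0.0, -1.0]]
force: [1.5, 1.2, -1.0]
finger_gap: 0.0394
grasp_force: 0.0
```

Request:
{"fn": "servo_tool", "kwargs": {"deltas": [[[-0.016,-0.025,0.02],[0,0,0]],[[-0.016,-0.025,0.02],[0,0,0]],[[-0.016,-0.026,0.02],[0,0,0]],[[-0.016,-0.026,0.02],[0,0,0]],[[-0.016,0,0.02],[0,0,0]],[[-0.017,0,0.02],[0,0,0]],[[0,0,0.02],[0,0,0.05]],[[0,0,0.014],[0,0,0]],[[0,0,0],[0,0,0]]]}}

```text
clock: 2.38
position: [0.398, 0.1652, 0.0745]
tcp_rot: [[-0.999, 0.05, -0.005], [0.05, 0.999, -0.002], [0.004, -0.002, -1.0]]
force: [0.1, -0.4, -0.4]
finger_gap: 0.0398
grasp_force: 0.0
```

```bash
python3 - <<'E'
from h import *
p=imaging.get_image('wrist'); q=imaging.get_image('scene')
a=p['image'][:,:,::-1]; b=cv2.resize(q['image'][190:340,160:400,::-1],None,fx=1.6,fy=1.6)
c=np.zeros((420,400,3),np.uint8); c[:b.shape[0],:b.shape[1]]=b
cv2.imwrite('pics/w1.png',np.hstack([cv2.resize(a,(400,300)),c[:300]]))
E
```

```text
(no output)
```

View pics/w1.png

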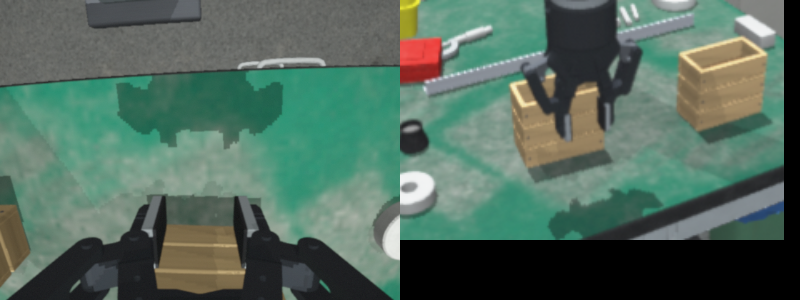

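Wrist view: the crate's near wall lies between the fingers at (200,265), centred. The scene inset confirms the fingers are in front of the left crate. Raise slightly and push.

Request:
{"fn": "servo_tool", "kwargs": {"deltas": [[[-0.02,0,-0.004],[0,0,0]],[[-0.012,0,0],[0,0,0]],[[-0.008,0,0],[0,0,0]],[[-0.007,0,0],[0,0,0]],[[-0.007,0,0],[0,0,0]],[[-0.007,0,0],[0,0,0]],[[-0.007,0,0],[0,0,0]],[[-0.007,0,0],[0,0,0]]]}}

```text
clock: 3.15
position: [0.475, 0.1625, 0.0813]
tcp_rot: [[-0.999, 0.05, -0.0], [0.05, 0.999, -0.0], [0.0, -0.0, -1.0]]
force: [-0.5, 0.4, 1.2]
finger_gap: 0.0399
grasp_force: 0.5
```

Request:
{"fn": "servo_tool", "kwargs": {"deltas": [[[-0.007,0,0],[0,0,0]],[[-0.007,0,0],[0,0,0]],[[-0.007,0,0],[0,0,0]],[[0,0,0],[0,0,0]],[[0,0,0],[0,0,0]],[[0,0,0],[0,0,0]]]}}

```text
clock: 3.65
position: [0.4953, 0.1614, 0.0812]
tcp_rot: [[-0.999, 0.05, -0.0], [0.05, 0.999, -0.0], [0.0, -0.0, -1.0]]
force: [-0.5, 0.2, -0.5]
finger_gap: 0.04
grasp_force: 0.0
```

```bash
python3 - <<'E'
from h import *
q=imaging.get_image('scene'); r=imaging.get_image('side')
cv2.imwrite('pics/s2.png',np.hstack([cv2.resize(q['image'][180:320,160:400,::-1],(400,233)),cv2.resize(r['image'][180:320,160:400,::-1],(400,233))]))
E
```

```text
(no output)
```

View pics/s2.png

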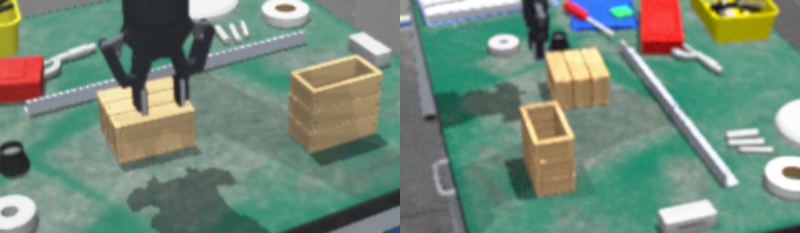

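Left crate lies on its back at (150,125), near face apparently bare. On to the right crate.

Request:
{"fn": "servo_tool", "kwargs": {"deltas": [[[0.04,0,0],[0,0,-0.02]],[[0.04,0,0],[0,0,0]],[[0.034,0,0],[0,0,0]],[[0,-0.038,0],[0,0,0]],[[0,-0.038,0],[0,0,0]],[[0,-0.038,0],[0,0,0]],[[0,-0.038,0],[0,0,0]],[[0,-0.038,0],[0,0,0]],[[0,-0.037,0],[0,0,0]],[[0,0,0],[0,0,0]]]}}

```text
clock: 4.58
position: [0.3743, -0.0663, 0.0817]
tcp_rot: [[-0.999, 0.038, 0.001], [0.038, 0.999, -0.002], [-0.001, -0.002, -1.0]]
force: [0.8, -0.2, 0.1]
finger_gap: 0.0403
grasp_force: 0.0
```

Request:
{"fn": "servo_tool", "kwargs": {"deltas": [[[-0.02,0.006,0],[0,0,0]],[[-0.012,0,0],[0,0,0]],[[-0.008,0,0],[0,0,0]],[[-0.007,0,0],[0,0,0]],[[-0.007,0,0],[0,0,0]],[[-0.007,0,0],[0,0,0]],[[-0.007,0,0],[0,0,0]],[[-0.007,0,0],[0,0,0]],[[-0.007,0,0],[0,0,0]],[[-0.007,0,0],[0,0,0]]]}}

```text
clock: 5.42
position: [0.4648, -0.0579, 0.0813]
tcp_rot: [[-1.0, 0.03, 0.0], [0.03, 1.0, -0.0], [-0.0, -0.0, -1.0]]
force: [0.2, -0.2, 0.3]
finger_gap: 0.0398
grasp_force: 0.0
```

Request:
{"fn": "servo_tool", "kwargs": {"deltas": [[[-0.007,0,0],[0,0,0]],[[0,0,0],[0,0,0]],[[0,0,0],[0,0,0]],[[0,0,0],[0,0,0]],[[0.03,0,0],[0,0,0]],[[0.03,0,0],[0,0,0]],[[0.03,0,0],[0,0,0]],[[0.03,0,-0.03],[0,0,0]],[[0,0,-0.03],[0,0,0]],[[0,0,0],[0,0,0]]]}}

```text
clock: 6.25
position: [0.352, -0.0548, 0.1455]
tcp_rot: [[-1.0, 0.03, 0.007], [0.03, 1.0, -0.001], [-0.007, -0.001, -1.0]]
force: [0.8, -0.7, 0.9]
finger_gap: 0.04
grasp_force: 0.0
```

```bash
python3 - <<'E'
from h import *
q=imaging.get_image('scene')
for l in ['crate_stamped','crate_plain']:
    for b in imaging.boxes_of(l,q)[:2]: print(l,b['conf'],np.round(b['centre']),at_z(q,b['centre'],.04).round(3))
cv2.imwrite('pics/s3.png',cv2.resize(q['image'][180:310,170:410,::-1],(800,433),interpolation=cv2.INTER_CUBIC))
E
```

```text
crate_stamped 0.58 [340. 232.] [ 0.521 -0.053  0.04 ]
crate_plain 0.83 [248. 250.] [0.547 0.161 0.04 ]
```

View pics/s3.png

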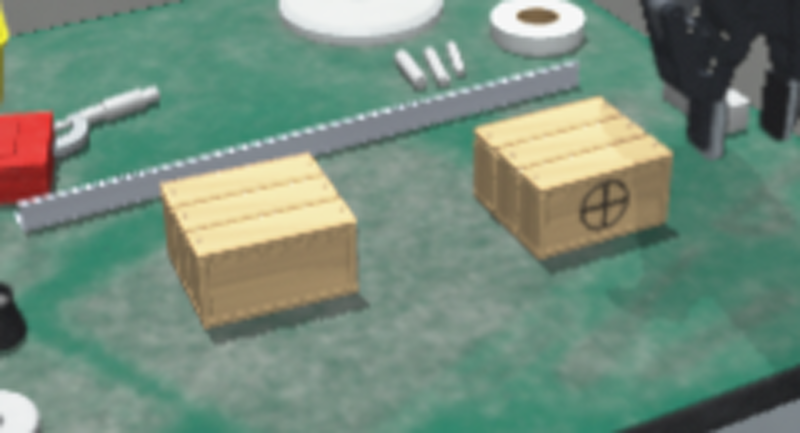

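Both crates are on their backs, and the right one shows the stamp at (605,205). Measure its top-face corners: (543,190), (671,153), (602,98), (476,130).

```bash
python3 - <<'E'
from h import *
p=imaging.get_image('scene')
f=lambda x,y,z: at_z(p,[170+(x+.5)/3.333-.5,180+(y+.5)/3.333-.5],z)
q=np.array([f(x,y,.056) for x,y in [(543,190),(671,153),(602,98),(476,130)]]);d=q[0]-q[1];e=q[3]-q[2]
print(q[:,:2].round(3).tolist(),q.mean(0).round(3),'yaw',np.arctan2(-d[0],d[1]),np.arctan2(-e[0],e[1]))
print(f(543,257,0),f(669,222,0)); a,b=f(27,231,0),f(578,86,0);print(a,b)
print(at_z(p,[0,0],0)*0, get_state()['position'])
E
```

```text
[[0.488, -0.011], [0.488, -0.113], [0.576, -0.116], [0.577, -0.012]] [ 0.532 -0.063  0.056] yaw 0.0069700787101991905 -0.009558964762813107
[ 0.49155418 -0.0161194   0.        ] [ 0.48798099 -0.1161414   0.        ]
[0.68423688 0.28420383 0.        ] [ 0.69037105 -0.17165041  0.        ]
[0. 0. 0.] [ 0.35123778 -0.05452736  0.14024085]
```

Request:
{"fn": "servo_tool", "kwargs": {"deltas": [[[0,-0.008,0.02],[0,0,-0.047]],[[-0.02,0,0.025],[0,0,0]],[[-0.02,0,0.025],[0,0,0]],[[-0.02,0,0.025],[0,0,0]],[[-0.02,0,0.024],[0,0,0]],[[0,0,0],[0,0,0]],[[0,0,0],[0,0,0]]], "fingers": 0.062}}

```text
clock: 7.03
position: [0.4296, -0.0608, 0.0191]
tcp_rot: [[-1.0, -0.018, -0.006], [-0.018, 1.0, 0.001], [0.006, 0.001, -1.0]]
force: [-0.2, 0.4, 0.5]
finger_gap: 0.0622
grasp_force: 0.0
```

Request:
{"fn": "servo_tool", "kwargs": {"deltas": [[[-0.015,0,0],[0,0,0]],[[-0.015,0,0],[0,0,0]],[[-0.01,0,0],[0,0,0]],[[-0.008,0,0],[0,0,0]],[[-0.008,0,0],[0,0,0]],[[-0.008,0,0],[0,0,0]],[[-0.008,0,0],[0,0,0]],[[-0.008,0,0],[0,0,0]],[[-0.008,0,0],[0,0,0]],[[-0.008,0,0],[0,0,0]]]}}

```text
clock: 7.87
position: [0.5279, -0.0595, 0.0218]
tcp_rot: [[-1.0, -0.017, -0.0], [-0.017, 1.0, 0.0], [0.0, 0.0, -1.0]]
force: [-3.4, 0.8, 2.3]
finger_gap: 0.0623
grasp_force: 1.3
```

Request:
{"fn": "servo_tool", "kwargs": {"deltas": [[[-0.008,0,0],[0,0,0]],[[-0.008,0,0],[0,0,0]],[[-0.008,0,0],[0,0,0]],[[-0.007,0,0],[0,0,0]],[[-0.007,0,0],[0,0,0]],[[0,0,0],[0,0,0]]]}}

```text
clock: 8.37
position: [0.5672, -0.0588, 0.0218]
tcp_rot: [[-1.0, -0.017, 0.002], [-0.017, 1.0, 0.0], [-0.002, -0.0, -1.0]]
force: [0.6, -0.3, -0.2]
finger_gap: 0.062
grasp_force: 0.0
```

```bash
python3 - <<'E'
from h import *
q=imaging.get_image('scene'); r=imaging.get_image('side')
a=cv2.resize(q['image'][180:270,250:400,::-1],(500,300),interpolation=cv2.INTER_CUBIC)
b=cv2.resize(r['image'][200:310,230:340,::-1],(300,300),interpolation=cv2.INTER_CUBIC)
cv2.imwrite('pics/s4.png',np.hstack([a,b])); print(get_state()['position'],get_state()['force'])
E
```

```text
[ 0.56588219 -0.0588219   0.02162659] [-0.82613104  0.0319388   0.14309318]
```

View pics/s4.png

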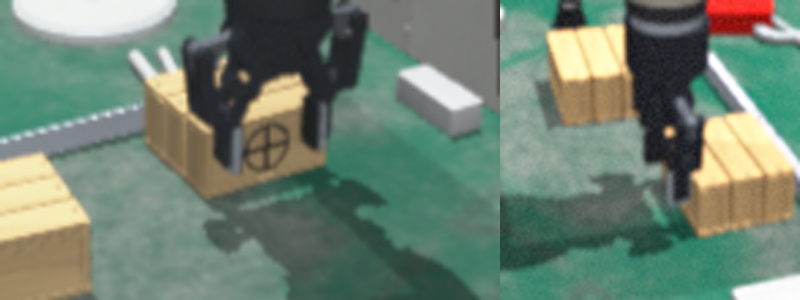

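The crate is square to the fingers and just short of the rail (right inset, about (795,180)). Creep on until the force rises.

Request:
{"fn": "servo_tool", "kwargs": {"deltas": [[[-0.005,0,0],[0,0,0]],[[-0.004,0,0],[0,0,0]],[[-0.003,0,0],[0,0,0]],[[-0.003,0,0],[0,0,0]],[[-0.002,0,0],[0,0,0]]]}}

```text
clock: 8.88
position: [0.5825, -0.0586, 0.0217]
tcp_rot: [[-1.0, -0.017, -0.0], [-0.017, 1.0, 0.0], [0.0, 0.0, -1.0]]
force: [-1.0, 0.3, -1.0]
finger_gap: 0.0619
grasp_force: 0.6
```

Request:
{"fn": "servo_tool", "kwargs": {"deltas": [[[-0.002,0,0],[0,0,0]],[[-0.002,0,0],[0,0,0]],[[-0.002,0,0],[0,0,0]]]}}

```text
clock: 9.13
position: [0.5872, -0.0583, 0.0215]
tcp_rot: [[-1.0, -0.017, -0.002], [-0.017, 1.0, 0.0], [0.002, 0.0, -1.0]]
force: [-10.4, 1.1, 5.0]
finger_gap: 0.0622
grasp_force: 5.0
```

Request:
{"fn": "servo_tool", "kwargs": {"deltas": [[[-0.001,0,0],[0,0,0]],[[0,0,0],[0,0,0]],[[0,0,0],[0,0,0]]]}}

```text
clock: 9.38
position: [0.5871, -0.0583, 0.0215]
tcp_rot: [[-1.0, -0.017, -0.004], [-0.017, 1.0, 0.0], [0.004, 0.0, -1.0]]
force: [-8.1, 0.6, 3.6]
finger_gap: 0.0622
grasp_force: 4.3
```

Request:
{"fn": "servo_tool", "kwargs": {"deltas": [[[-0.002,0,0],[0,0,0]],[[0,0,0],[0,0,0]],[[0,0,0],[0,0,0]]]}}

```text
clock: 9.63
position: [0.5871, -0.0582, 0.0213]
tcp_rot: [[-1.0, -0.017, -0.007], [-0.017, 1.0, 0.0], [0.007, 0.0, -1.0]]
force: [-14.4, 0.4, 8.7]
finger_gap: 0.062
grasp_force: 7.6
```

Firm stop at the rail. Back off straight, then check.

Request:
{"fn": "servo_tool", "kwargs": {"deltas": [[[0.003,0,0],[0,0,0]],[[0.01,0,0],[0,0,0]],[[0.03,0,0],[0,0,0]],[[0.04,0,0],[0,0,0]],[[0.04,0,0],[0,0,0]],[[0.04,0,0],[0,0,0]],[[0.03,0,-0.03],[0,0,0]],[[0.03,0,-0.03],[0,0,0]],[[0,0,-0.03],[0,0,0]],[[0,0,0],[0,0,0]]]}}

```text
clock: 10.47
position: [0.3709, -0.0628, 0.1162]
tcp_rot: [[-1.0, -0.017, 0.01], [-0.017, 1.0, -0.002], [-0.01, -0.002, -1.0]]
force: [1.7, 0.4, 0.4]
finger_gap: 0.0623
grasp_force: 0.0
```

```bash
python3 - <<'E'
from h import *
q=imaging.get_image('scene'); r=imaging.get_image('side')
a=cv2.resize(q['image'][180:300,230:390,::-1],(400,300),interpolation=cv2.INTER_CUBIC)
b=cv2.resize(r['image'][200:320,230:390,::-1],(400,300),interpolation=cv2.INTER_CUBIC)
cv2.imwrite('pics/s5.png',np.hstack([a,b])); print(get_state()['position'])
E
```

```text
[ 0.37050125 -0.06251284  0.11233113]
```

View pics/s5.png

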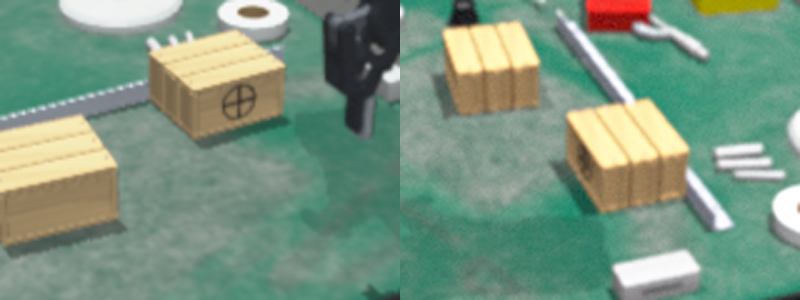

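The stamped crate lies on its back with its mouth against the rail (right inset, (688,180)). The plain crate is where it fell, and the bystanders are undisturbed.

```bash
python3 -c "
from station import job; print(job.close_job())"
```

```text
the job is handed in; nothing more can be done
None
```

Both crates are on their backs, the stamped one (it was the right-hand crate) is pushed up against the dispatch rail and the plain one is where it fell; the job is handed in at about 10.5 s, and no verdict came back.

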